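Transfer the drill-press attachments to the rack in reverse order

ROBOT

A 7-joint arm with a two-finger parallel gripper is mounted at the origin on the work surface. World frame = base frame: x ahead of the robot, y to its left, z up, the work surface at z = 0. Lengths are in m, angles in rad, forces in N, time in s.
With the tool pointing down it reaches from about 0.35 to 0.9 m from the base axis. Payload 8.1 kg.
Tool frame: the origin (TCP) lies at the very end of the fingers, on their centre line; the grasp point (between the pads) lies 19 mm behind it; x points along the fingers, y is the direction in which the jaws open and shut, and the axes are right-handed (so a half turn about x gives the same grasp; the last joint's range is limited). The gripper opens to 92 mm and grips with 3 to 60 N. Pads are 19 mm wide; open, the fingers measure 130 mm over their backs; the gripper's body (75 mm by 190 mm) begins 47 mm behind the grasp point.
Start: joints at [-0.103, 0.434, 0.025, 1.573, -0.012, 1.134, -0.075], TCP at [0.625, -0, 0.227] pointing down, gripper open.
Joint ranges: [-2.62, 2.62], [-0.44, 2.09], [-1.27, 1.32], [0.08, 2.57], [-1.32, 4.46], [0.12, 2], [-2.74, 2.74]. Speed limits (rad/s): [2.22, 2.22, 3.01, 3.01, 3.14, 3.14, 3.14].

INTERFACE

Orientations are given as a rotation vector (axis times angle).
In Python, from cell import * gives the robot as it stands.
- The arm moves only by the shell command python3 -m handwheel 'ROWS' [FORCE]. ROWS is JSON, a list of rows, each a list of 7 numbers: the opening, from 0 (shut) to 1 (fully open), then the shift along the tool's x, y, z in m, then the turn, a rotation vector about the tool's x, y, z in rad. A call has 1 to 10 rows; each row shifts and turns the commanded pose from where the row before left it, along the tool's axes as they then stand; what a row does not reach is not made up. A row lasts 1/10 s, in which the tool goes at most 50 mm and 8.59 degrees, less where a joint would pass 70% of its speed; a pose out of reach is approached as far as the arm can. A call is refused whole if a number of a shift passes 0.05 or a number of a turn 0.15, either way. A call with a gripper value outside its range is refused whole. The fingers move at their own pace and stop on an object; FORCE is the grip in N (left out, the last holds). Time passes only in rows, so rows that do not move let the fingers close. It gives the time, the measured TCP pose, the force and the opening at its end, in the units of the state.
- observe(): the state, without advancing time (a new reading comes with each control period).
- get_image(name): name is "scene" or "side" or "wrist"; returns (picture, depth): 384x512x3 uint8, blue, green, red; 384x512 float32, m along the optical axis (not along the pixel's ray), 0 where there is no reading.
- get_calibration(name): a dict with "camera_matrix" (3x3 intrinsics, pixels), "pose" (4x4, takes a point from camera to world coordinates). Camera axes: x right, y down, z forward; pixel columns grow to the right and rows downward; lengths in m; the calibration is good to about 2 mm. A picture is of the moment at which its call begins: read the wrist's pose just before it. get_calibration takes no time and is no camera call; for the wrist camera it gives the pose at the moment of the call.
- sign_off(): hands the job in, once; it reports no verdict.
The state is a dict: "clock": time; "joints": joint angles; "dq": joint speeds; "joint_efforts": joint torques, N m; "position": TCP position; "ee_rot": TCP orientation; "force": force on the tool from outside, world axes, zero at the start; "ft_torque": the same for the moment, N m; "width": opening from 0.0 (shut) to 1.0 (fully open).
Only numpy, scipy, OpenCV 4.12 (cv2) and the standard library are available. Lean on these libraries where they do the work, as an engineer would, in place of code of your own. Each camera call takes 0.05 s, during which the arm holds its last target. There are 200 camera calls.

TASK

Move the four drill-press attachments from the steel tray to the plywood rack, one standing upright in each bay, in the reverse order: the one that stood leftmost in the tray (seen from the robot) goes to the rightmost bay, and so on. Tip none of them over, set each one down gently in its bay rather than dropping it, let go, and leave alone the glue bottle, the wrench and the bench brush that lie farther from the robot.

Things in the scene. Friction and masses are not known exactly. Their poses are not given: they have to be found in the camera images.
- tray: Flat sheet-steel tray, 86 mm (its x) by 320 mm (its y, the row direction), floor 6 mm above the table, rims at most 12 mm high. Fixed. Origin: centre of its underside; +x points away from the robot and +y to the robot's left, within 15 degrees. It holds the row at the start: four places at y = -117, -39, 39 and 117 mm. It may lie to the left or the right of the rack.
- rack: Plywood rack, 86 mm (its x) by 320 mm (its y, the row direction), empty at the start, fixed. Low wooden strips 8 mm thick divide it into four square bays, 70 mm by 70 mm inside, centred at x = 0, y = -117, -39, 39 and 117 mm; bay floors 12 mm above the table, strips 10 mm higher than the floors. Origin: centre of its underside; +x points away from the robot and +y to the robot's left, within 15 degrees.
- saw_center (a point): hole saw: steel cup 54 mm in diameter and 50 mm tall with dark slots, closed on top, carrying a stepped 12 mm shank; 76 mm tall in all, 0.25 kg; grasp across the cup. Point on its axis, half-way up (38 mm above its foot); z up its axis. It is round, so any grasp direction will do, but across the row there is most room for fingers: neighbours stand 78 mm apart, centre to centre.
- drum_center (a point): sanding drum: brown abrasive cylinder 42 mm in diameter and 54 mm tall, with steel washer, nut and 8 mm shank on top; 76 mm tall in all, 0.15 kg; grasp across the drum. Point on its axis, half-way up (38 mm above its foot); z up its axis. It is round, so any grasp direction will do, but across the row there is most room for fingers: neighbours stand 78 mm apart, centre to centre.
- chuck_center (a point): drill chuck: dark steel cylinder 44 mm in diameter and 52 mm tall, above it a bright cone narrowing to 24 mm with jaws; 76 mm tall in all, 0.4 kg; grasp across the cylinder. Point on its axis, half-way up (38 mm above its foot); z up its axis. It is round, so any grasp direction will do, but across the row there is most room for fingers: neighbours stand 78 mm apart, centre to centre.
- bit_center (a point): flat boring bit standing on its cutter head: steel disc 50 mm in diameter and 14 mm tall, then a bare 12 mm round shank going up; 76 mm tall in all, 0.2 kg; grasp across the shank. Point on its axis, half-way up (38 mm above its foot); z up its axis. It is round, so any grasp direction will do, but across the row there is most room for fingers: neighbours stand 78 mm apart, centre to centre.
- pad_saw: Black rubber disc, 66 mm in diameter, 4 mm thick, fixed on the tray under the hole saw at the start; it stays behind and marks where that stood in the row. Origin: centre of its underside.
- pad_drum: Black rubber disc, 66 mm in diameter, 4 mm thick, fixed on the tray under the sanding drum at the start; it stays behind and marks where that stood in the row. Origin: centre of its underside.
- pad_chuck: Black rubber disc, 66 mm in diameter, 4 mm thick, fixed on the tray under the drill chuck at the start; it stays behind and marks where that stood in the row. Origin: centre of its underside.
- pad_bit: Black rubber disc, 66 mm in diameter, 4 mm thick, fixed on the tray under the flat boring bit at the start; it stays behind and marks where that stood in the row. Origin: centre of its underside.

How it is judged:
By the outcome, as a careful person would: the job done as asked, in the order asked, and still so for the second after the job is handed in, with the robot touching nothing.
It also fails if it takes over 128 s, if anything falls off the work surface, if the arm or the gripper's body presses on something with over 40 N, if the wrist force passes 120 N, or if a joint passes its speed limit or range.

## Working session

There is one attempt and no reset: what is moved stays moved. The work goes in short steps, Python scripts to look and compute and a shell command to move; the robot and the scene stay as the last step left them, time stands still between calls to the robot, and variables do not carry over. Pictures are saved under pics/ and viewed, about 12 in all and at most 16, crops included, and the job is handed in when it is done.

```bash
ls; mkdir -p pics; python3 - <<'E'
from cell import *
import cv2
s=observe(); print(s)
for n in("scene","side"):
    im,d=get_image(n); cv2.imwrite(f"pics/{n}0.png",im); c=get_calibration(n); print(n,c["camera_matrix"],c["pose"])
    import numpy as np; np.savez(f"{n}0.npz",im=im,d=d,K=c["camera_matrix"],T=c["pose"])
E
```

```text
pics
{'clock': 0.0, 'joints': array([-0.10260678,  0.43524889,  0.02498098,  1.57410708, -0.0116227 ,
        1.13398424, -0.07510536]), 'dq': array([ 6.67097452e-05,  3.06462098e-04,  1.34851873e-03, -3.67978902e-04,
        1.25907823e-04,  4.74161827e-04, -7.69663993e-04]), 'joint_efforts': array([ 3.89017032e-04, -6.67853522e+01,  9.84863900e-01, -3.14464223e+01,
       -6.05165795e-02,  4.27553023e-02,  1.12382318e-04]), 'position': array([ 6.24485260e-01, -5.05657341e-05,  2.25925102e-01]), 'ee_rot': array([ 1.20841216,  1.21024045, -1.21049931]), 'force': array([-0.28666125, -0.42973199,  0.25225135]), 'ft_torque': array([ 0.05578947, -0.01220725,  0.01350204]), 'width': 0.9993804263912524}
scene [[390.332211     0.         257.81079534]
 [  0.         390.332211   190.78583992]
 [  0.           0.           1.        ]] [[ 0.44047351  0.506366   -0.74133431  1.12384777]
 [ 0.89773443 -0.24154947  0.36841111 -0.31601902]
 [ 0.00748195 -0.82779667 -0.56097834  0.52082221]
 [ 0.          0.          0.          1.        ]]
side [[354.14565262   0.         252.55931321]
 [  0.         354.14565262 194.43519281]
 [  0.           0.           1.        ]] [[-0.98942376 -0.04754351  0.13704101  0.41382924]
 [-0.14342196  0.46196621 -0.87522418  0.78077176]
 [-0.02169709 -0.88562229 -0.46389913  0.49935952]
 [ 0.          0.          0.          1.        ]]
```

View pics/scene0.png

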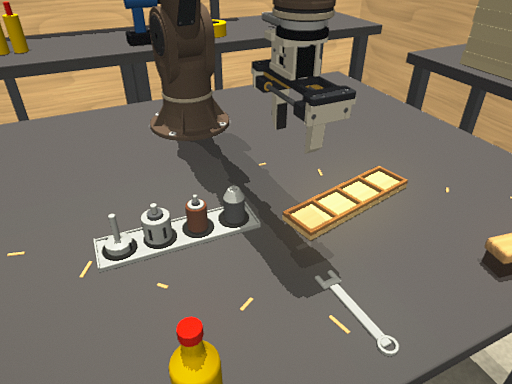

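View pics/side0.png

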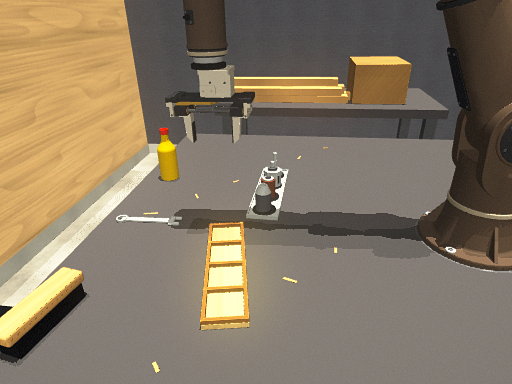

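Seen from the robot, the tray is on the right and the rack on the left. In the scene image the tray row, from the robot's left to right, is chuck (234,205), drum (197,215), saw (156,228), bit (117,240). The chuck therefore goes to bay y=-117, the drum to -39, the saw to +39 and the bit to +117. Next I measure positions.

```bash
cat > m.py <<'E'
import numpy as np, cv2
from scipy.optimize import least_squares
def pts(f):
    q=np.load(f); d=q["d"]; K=q["K"]; T=q["T"]
    v,u=np.indices(d.shape); P=np.stack([(u-K[0,2])/K[0,0]*d,(v-K[1,2])/K[1,1]*d,d],-1)
    W=P@T[:3,:3].T+T[:3,3]; W[d<=0]=np.nan
    return W,q["im"]
def rect(W,sel):
    p=W[sel][:,:2].astype(np.float32)*1000
    (c,(w,h),a)=cv2.minAreaRect(p)
    if w>h: a-=90; w,h=h,w   # h long side; its direction = a+90 from x
    a=(a+45)%180-45
    return np.round(c,1),round(w,1),round(h,1),round(a,1),len(p)
E
python3 - <<'E'
from m import *
for n in("scene","side"):
    W,im=pts(n+"0.npz"); z=W[...,2]; x=W[...,0];y=W[...,1]
    hsv=cv2.cvtColor(im,cv2.COLOR_BGR2HSV)
    R=(abs(hsv[...,0].astype(int)-15)<16)&(hsv[...,1]>90)&(hsv[...,2]>90)&(x>.35)&(x<.85)&(z<.035)&(z>.008)&(y<.6)
    nl,L,st,ce=cv2.connectedComponentsWithStats(R.astype(np.uint8)); 
    k=1+np.argmax([s[4] if True else 0 for s in st[1:]]); print(n,"comps",[(s[4],np.round(c)) for s,c in zip(st[1:],ce[1:]) if s[4]>80])
    print(" table z",np.nanmedian(z[(x>.4)&(x<.8)&(abs(y)<.4)&(z<.01)]))
    print(" rack",rect(W,L==k)," top only",rect(W,(L==k)&(z>.018)))
    O=(z>.012)&(z<.11)&(x>.35)&(x<.8)&(y<-.0)&(y>-.5)&~(L==k)
    O=(O&(z>.03)).astype(np.uint8)
    nl,L2,st,ce=cv2.connectedComponentsWithStats(O)
    for i in range(1,nl):
        if st[i,4]>25: q=W[L2==i]; print(" obj px",np.round(ce[i]),st[i,4],"med",np.round(np.nanmedian(q,0),3),"top",np.round(np.nanmean(q[q[:,2]>np.nanmax(q[:,2])-.008],0),3),np.nanmax(q[:,2]).round(3))
    T=(hsv[...,1]<40)&(hsv[...,2]>110)&(z>.003)&(z<.02)&(x>.35)&(x<.85)&(y<.0)&(y>-.5)
    nl,L3,st,ce=cv2.connectedComponentsWithStats(cv2.morphologyEx(T.astype(np.uint8),cv2.MORPH_CLOSE,np.ones((3,3))))
    k=1+np.argmax(st[1:,4]); print(" tray",rect(W,(L3==k)&T))
E
```

```text
scene comps [(np.int32(2520), array([339., 204.]))]
 table z 0.0016445733707167731
 rack (array([567.9, 188.5]), 87.8, 323.1, 11.4, 2520)  top only (array([567.8, 188.5]), 87.6, 323.1, 11.4, 1455)
 obj px [233. 201.] 560 med [ 0.531 -0.076  0.063] top [ 0.52  -0.071  0.084] 0.089
 obj px [196. 211.] 519 med [ 0.525 -0.153  0.061] top [ 0.514 -0.15   0.085] 0.088
 obj px [155. 221.] 776 med [ 0.521 -0.232  0.061] top [ 0.509 -0.23   0.085] 0.088
 obj px [115. 230.] 259 med [ 0.511 -0.305  0.051] top [ 0.508 -0.305  0.086] 0.089
 tray (array([ 510.7, -191.9]), 125.0, 328.0, -2.1, 2346)
side comps [(np.int32(294), array([287.,  98.])), (np.int32(2082), array([224., 277.]))]
 table z -0.0010164570111120819
 rack (array([568.8, 192. ]), 86.0, 323.7, 11.5, 2082)  top only (array([568.8, 192. ]), 86.0, 323.7, 11.5, 1352)
 obj px [268. 183.] 694 med [ 0.51  -0.131  0.059] top [ 0.515 -0.129  0.081] 0.085
 tray (array([ 512.8, -183.4]), 86.4, 324.8, -1.8, 450)
```

```bash
cat > fit.py <<'E'
from m import *
def fits(W,guess):
    x,y,z=W[...,0],W[...,1],W[...,2]
    for nm,(gx,gy),r,z0,z1 in guess:
        s=(np.hypot(x-gx,y-gy)<r+.012)&(z>z0)&(z<z1); q=W[s][:,:2]
        if len(q)<15: print(nm,"few",len(q)); continue
        f=least_squares(lambda c:np.hypot(*(q-c).T)-r,[gx,gy],loss="soft_l1",f_scale=.001)
        print(nm,np.round(f.x,4),len(q),"rms",np.sqrt(np.mean(f.fun**2)).round(4))
G=[("chuck",(.515,-.072),.022,.02,.058),("drum",(.511,-.15),.021,.02,.06),("saw",(.506,-.23),.027,.02,.056),("bit",(.505,-.305),.006,.035,.08)]
E
python3 - <<'E'
from fit import *
for n in("scene","side"):
    W,im=pts(n+"0.npz"); print(n); fits(W,G)
    x,y,z=np.moveaxis(W,-1,0); s=(z>.018)&(z<.035)&(x>.45)&(x<.7)&(y>.0)&(y<.37)
    q=W[s][:,:2]; u,S,Vt=np.linalg.svd(q-q.mean(0),full_matrices=False); print("rack long dir",Vt[0])
from cell import *
im,d=get_image("wrist"); c=get_calibration("wrist"); print(c["pose"].round(3)); cv2.imwrite("pics/wrist0.png",im)
E
```

```text
scene
chuck [ 0.5166 -0.0702] 317 rms 0.0008
drum [ 0.5112 -0.1497] 337 rms 0.0009
saw [ 0.5062 -0.2295] 426 rms 0.0009
bit [ 0.5057 -0.305 ] 134 rms 0.0008
rack long dir [ 0.20684748 -0.9783732 ]
side
chuck [ 0.5188 -0.0677] 195 rms 0.0013
drum [ 0.5139 -0.147 ] 76 rms 0.0013
saw [ 0.5083 -0.2273] 88 rms 0.0014
bit [ 0.5081 -0.3015] 38 rms 0.0017
rack long dir [-0.20039794  0.97971458]
[[ 1.     0.002 -0.001  0.626]
 [ 0.002 -0.961 -0.277  0.074]
 [-0.002  0.277 -0.961  0.383]
 [ 0.     0.     0.     1.   ]]
```

View pics/wrist0.png

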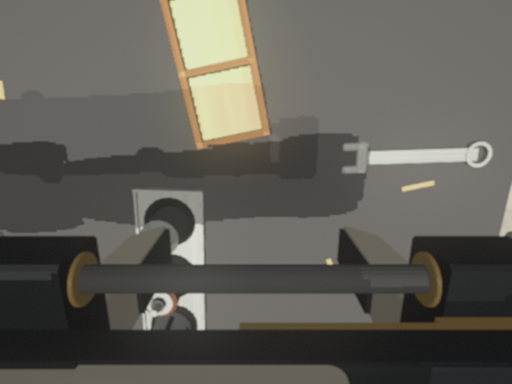

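The wrist view shows the rack's near end at (232,140), the tray end at (168,190) and the chuck near (160,235), which matches the fits. The averaged positions are chuck (.518,-.069), drum (.5125,-.148), saw (.507,-.2285) and bit (.507,-.303). The rack centre is (.5685,.190) with a yaw of 11.5°. I start with the chuck.

```bash
python3 -m handwheel '[[1,0.01,-0.027,0.017,0,0,0],[1,0.02,-0.027,0.017,0,0,0],[1,0.02,-0.027,0.017,0,0,0],[1,0.02,-0.026,0.018,0,0,0],[1,0,0,0,0,0,0],[1,0,0,0,0,0,0]]' 20; python3 - <<'E'
from cell import *
import cv2
c=get_calibration("wrist"); im,d=get_image("wrist"); cv2.imwrite("pics/wrist1.png",im)
E
```

```text
clock: 0.75
position: [0.5174, -0.0694, 0.1565]
ee_rot: [1.21, 1.209, -1.211]
force: [0.7, 0.4, 0.5]
width: 1.0
```

View pics/wrist1.png

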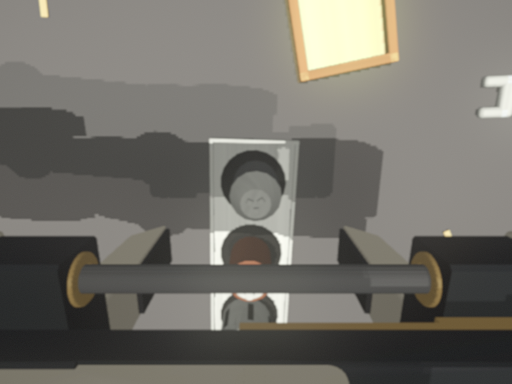

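The chuck at (256,197) is centred between the fingers. Descending and gripping.

```bash
python3 -m handwheel '[[1,0.03,0,0,0,0,0],[1,0.03,0,0,0,0,0],[1,0.03,0,0,0,0,0],[1,0.02,0,0,0,0,0],[1,0.016,0,0,0,0,0],[1,0,0,0,0,0,0],[0.7,0,0,0,0,0,0],[0.3,0,0,0,0,0,0],[0.3,0,0,0,0,0,0],[0.3,0,0,0,0,0,0]]' 30; python3 -m handwheel '[[0.3,0,0,0,0,0,0],[0.3,0,0,0,0,0,0],[0.3,0,0,0,0,0,0],[0.3,0,0,0,0,0,0],[0.3,0,0,0,0,0,0]]'
```

```text
clock: 1.8
position: [0.5186, -0.069, 0.0315]
ee_rot: [1.21, 1.208, -1.208]
force: [-1.0, 0.9, -0.6]
width: 0.703
clock: 2.3
position: [0.518, -0.069, 0.0309]
ee_rot: [1.209, 1.209, -1.209]
force: [-0.6, 0.1, 4.0]
width: 0.472
```

```bash
python3 -m handwheel '[[0.3,-0.01,0,0,0,0,0],[0.3,-0.02,0,0,0,0,0],[0.3,-0.03,0,0,0,0,0],[0.3,-0.03,0,0,0,0,0],[0.3,-0.02,0,0,0,0,0],[0.3,0,0,0,0,0,0]]';  python3 -m handwheel '[[0.3,0,0.01,-0.02,0,0,0],[0.3,0,0.013,-0.026,0,0,0],[0.3,0,0.014,-0.027,0,0,0],[0.3,0,0.014,-0.027,0,0,0],[0.3,0,0.013,-0.025,0,0,0],[0.3,0,0.01,-0.0195,0,0,0],[0.3,0,0,0,0,0,0],[0.3,0,0,0,0,0,0]]'; python3 - <<'E'
from cell import *
import cv2
im,d=get_image("wrist"); cv2.imwrite("pics/wrist2.png",im)
E
```

```text
clock: 2.9
position: [0.5195, -0.0691, 0.1435]
ee_rot: [1.211, 1.206, -1.206]
force: [0.9, 0.6, -4.6]
width: 0.475
clock: 3.7
position: [0.5909, 0.0756, 0.1391]
ee_rot: [1.207, 1.211, -1.211]
force: [-0.5, 0.1, -4.2]
width: 0.48
```

View pics/wrist2.png

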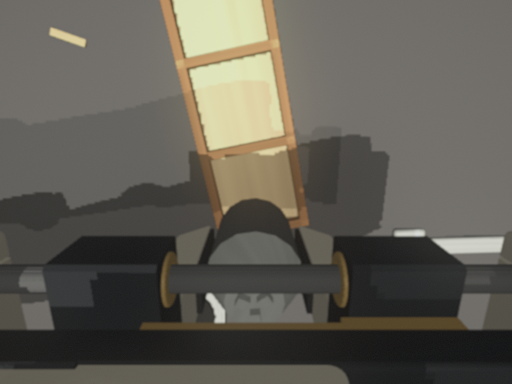

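The first bay is visible, with its strip's inner corners near (213,160), (292,148), (221,222) and (300,215). I'll use them to cross-check the bay centre.

```bash
python3 - <<'E'
from cell import *
from m import *
c=get_calibration("wrist"); K,T=c["camera_matrix"],c["pose"]
def ray(u,v,z):
    d=T[:3,:3]@np.linalg.solve(K,[u,v,1]); return (T[:3,3]+d*(z-T[2,3])/d[2]).round(4)
for uv in [(181,63),(278,44),(207,154),(294,141),(218,228),(307,222)]: print(uv,ray(*uv,.022))
im,d=get_image("wrist"); np.savez("w2.npz",im=im,d=d,K=K,T=T); W,_=pts("w2.npz")
print([(W[v,u].round(4)) for u,v in[(240,100),(250,175),(294,141)]])
E
```

```text
(181, 63) [0.5318 0.1795 0.022 ]
(278, 44) [0.6104 0.1938 0.022 ]
(207, 154) [0.55   0.1053 0.022 ]
(294, 141) [0.626  0.1168 0.022 ]
(218, 228) [0.5575 0.0354 0.022 ]
(307, 222) [0.6409 0.0416 0.022 ]
[array([0.579 , 0.1509, 0.0118]), array([0.5876, 0.0838, 0.0103]), array([0.6263, 0.1165, 0.0196])]
```

The wrist rays agree with the planned bay centre to about 3 mm, and the clearance is 8 to 13 mm. Lowering.

```bash
python3 -m handwheel '[[0.3,0.02,0,0,0,0,0],[0.3,0.03,0,0,0,0,0],[0.3,0.025,0,0,0,0,0],[0.3,0.015,0,0,0,0,0],[0.3,0.008,0,0,0,0,0],[0.3,0.004,0,0,0,0,0],[0.3,0,0,0,0,0,0],[0.3,0,0,0,0,0,0]]'; python3 -m handwheel '[[0.3,0.001,0,0,0,0,0],[0.3,0.001,0,0,0,0,0],[0.3,0.001,0,0,0,0,0],[0.3,0,0,0,0,0,0]]'
```

```text
clock: 4.6
position: [0.5926, 0.0754, 0.0396]
ee_rot: [1.21, 1.208, -1.208]
force: [0.1, 0.9, -4.5]
width: 0.479
clock: 5.0
position: [0.592, 0.0755, 0.0357]
ee_rot: [1.209, 1.209, -1.209]
force: [-0.2, 0.5, -4.5]
width: 0.472
```

```bash
python3 -m handwheel '[[0.3,0.001,0,0,0,0,0],[0.3,0.001,0,0,0,0,0],[0.3,0,0,0,0,0,0]]'; python3 -m handwheel '[[0.3,0.0007,0,0,0,0,0],[0.3,0,0,0,0,0,0]]'
```

```text
clock: 5.3
position: [0.5919, 0.0754, 0.0335]
ee_rot: [1.209, 1.209, -1.209]
force: [-0.1, 0.2, -3.8]
width: 0.476
clock: 5.5
position: [0.592, 0.0755, 0.033]
ee_rot: [1.209, 1.209, -1.209]
force: [-1.3, 0.6, -4.6]
width: 0.477
```

```bash
python3 -m handwheel '[[0.3,0.0007,0,0,0,0,0],[0.3,0,0,0,0,0,0]]'; python3 -m handwheel '[[0.3,0.0007,0,0,0,0,0],[0.3,0,0,0,0,0,0]]'
```

```text
clock: 5.7
position: [0.5921, 0.0755, 0.0329]
ee_rot: [1.209, 1.209, -1.209]
force: [-3.3, -1.4, 4.3]
width: 0.477
clock: 5.9
position: [0.5921, 0.0755, 0.0328]
ee_rot: [1.21, 1.209, -1.209]
force: [-6.0, -0.5, 12.5]
width: 0.474
```

```bash
python3 -m handwheel '[[0.6,-0.001,0,0,0,0,0],[0.8,0,0,0,0,0,0],[1,0,0,0,0,0,0],[1,0,0,0,0,0,0],[1,0,0,0,0,0,0],[1,0,0,0,0,0,0],[1,0,0,0,0,0,0]]'; python3 -m handwheel '[[1,-0.01,0,0,0,0,0],[1,-0.03,0,0,0,0,0],[1,-0.04,0,0,0,0,0],[1,-0.04,0,0,0,0,0],[1,0,0,0,0,0,0],[1,0,0,0,0,0,0]]'; python3 - <<'E'
from cell import *
from m import *
im,d=get_image("scene"); cv2.imwrite("pics/scene1.png",cv2.resize(im[150:280,80:430],None,fx=2,fy=2))
E
```

```text
clock: 6.6
position: [0.592, 0.0755, 0.0326]
ee_rot: [1.209, 1.209, -1.209]
force: [-0.4, -0.1, -0.4]
width: 0.989
clock: 7.2
position: [0.5927, 0.0756, 0.1543]
ee_rot: [1.211, 1.207, -1.207]
force: [-1.2, -0.2, -0.8]
width: 1.0
```

View pics/scene1.png

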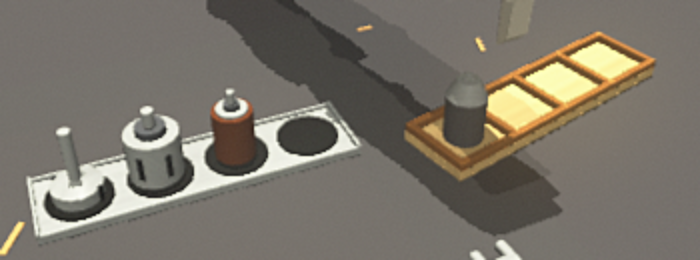

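The chuck stands upright in the first bay (crop pixel 466,115). Next is the drum, at tool shift y -0.0795, z +0.224.

```bash
python3 -m handwheel '[[1,0,-0.007,0.02,0,0,0],[1,0,-0.012,0.034,0,0,0],[1,0,-0.014,0.039,0,0,0],[1,0,-0.014,0.039,0,0,0],[1,0,-0.014,0.039,0,0,0],[1,0,-0.012,0.033,0,0,0],[1,0,-0.0065,0.02,0,0,0],[1,0,0,0,0,0,0],[1,0,0,0,0,0,0]]'; python3 -m handwheel '[[1,0.02,0,0,0,0,0],[1,0.03,0,0,0,0,0],[1,0.03,0,0,0,0,0],[1,0.025,0,0,0,0,0],[1,0.018,0,0,0,0,0],[1,0,0,0,0,0,0],[1,0,0,0,0,0,0]]'
```

```text
clock: 8.15
position: [0.5118, -0.1484, 0.1516]
ee_rot: [1.21, 1.211, -1.211]
force: [0.3, -0.5, -0.1]
width: 1.001
clock: 8.85
position: [0.5126, -0.1473, 0.0295]
ee_rot: [1.208, 1.211, -1.208]
force: [0.4, -0.3, 0.2]
width: 0.998
```

```bash
python3 -m handwheel '[[0.7,0,0,0,0,0,0],[0.3,0,0,0,0,0,0],[0.3,0,0,0,0,0,0],[0.3,0,0,0,0,0,0],[0.3,0,0,0,0,0,0],[0.3,0,0,0,0,0,0],[0.3,0,0,0,0,0,0]]' 25; python3 -m handwheel '[[0.3,-0.01,0,0,0,0,0],[0.3,-0.025,0,0,0,0,0],[0.3,-0.03,0,0,0,0,0],[0.3,-0.03,0,0,0,0,0],[0.3,-0.015,0,0,0,0,0],[0.3,0,0,0,0,0,0]]'
```

```text
clock: 9.55
position: [0.5125, -0.1486, 0.0297]
ee_rot: [1.209, 1.209, -1.209]
force: [0.3, -0.9, 1.5]
width: 0.45
clock: 10.15
position: [0.5139, -0.1489, 0.1423]
ee_rot: [1.211, 1.205, -1.206]
force: [1.1, 0.8, -1.5]
width: 0.452
```

```bash
python3 -m handwheel '[[0.3,0,0.004,-0.02,0,0,0],[0.3,0,0.006,-0.03,0,0,0],[0.3,0,0.009,-0.04,0,0,0],[0.3,0,0.009,-0.04,0,0,0],[0.3,0,0.009,-0.04,0,0,0],[0.3,0,0.009,-0.04,0,0,0],[0.3,0,0.009,-0.04,0,0,0],[0.3,0,0.006,-0.03,0,0,0],[0.3,0,0.003,-0.0203,0,0,0],[0.3,0,0,0,0,0,0]]'; python3 -m handwheel '[[0.3,0.02,0,0,0,0,0],[0.3,0.03,0,0,0,0,0],[0.3,0.025,0,0,0,0,0],[0.3,0.015,0,0,0,0,0],[0.3,0.01,0,0,0,0,0],[0.3,0.004,0,0,0,0,0],[0.3,0.001,0,0,0,0,0],[0.3,0.001,0,0,0,0,0],[0.3,0,0,0,0,0,0],[0.3,0,0,0,0,0,0]]'
```

```text
clock: 11.15
position: [0.5756, 0.1561, 0.1383]
ee_rot: [1.206, 1.214, -1.206]
force: [0.6, -0.4, -1.8]
width: 0.45
clock: 12.15
position: [0.5769, 0.1519, 0.0343]
ee_rot: [1.21, 1.209, -1.208]
force: [-0.2, 0.5, -1.7]
width: 0.458
```

```bash
python3 -m handwheel '[[0.3,0.001,0,0,0,0,0],[0.3,0.001,0,0,0,0,0],[0.3,0.0005,0,0,0,0,0],[0.3,0,0,0,0,0,0]]'; python3 -m handwheel '[[0.3,0.0007,0,0,0,0,0],[0.3,0,0,0,0,0,0]]'
```

```text
clock: 12.55
position: [0.5767, 0.1518, 0.0317]
ee_rot: [1.21, 1.209, -1.209]
force: [-2.9, -0.5, 5.4]
width: 0.455
clock: 12.75
position: [0.5767, 0.1519, 0.0317]
ee_rot: [1.21, 1.209, -1.209]
force: [-4.3, -2.0, 12.2]
width: 0.453
```

```bash
python3 -m handwheel '[[0.3,0.0005,0,0,0,0,0],[0.3,0,0,0,0,0,0]]'
```

```text
clock: 12.95
position: [0.5767, 0.1519, 0.0316]
ee_rot: [1.21, 1.209, -1.209]
force: [-5.8, -1.6, 17.6]
width: 0.453
```

```bash
python3 -m handwheel '[[0.6,-0.0012,0,0,0,0,0],[0.8,0,0,0,0,0,0],[1,0,0,0,0,0,0],[1,0,0,0,0,0,0],[1,0,0,0,0,0,0],[1,-0.01,0,0,0,0,0],[1,-0.03,0,0,0,0,0],[1,-0.04,0,0,0,0,0],[1,-0.04,0,0,0,0,0],[1,0,0,0,0,0,0]]'; python3 -m handwheel '[[1,0,-0.004,0.025,0,0,0],[1,0,-0.008,0.04,0,0,0],[1,0,-0.009,0.049,0,0,0],[1,0,-0.009,0.049,0,0,0],[1,0,-0.009,0.049,0,0,0],[1,0,-0.009,0.049,0,0,0],[1,0,-0.009,0.049,0,0,0],[1,0,-0.008,0.045,0,0,0],[1,0,-0.0047,0.0253,0,0,0],[1,0,0,0,0,0,0]]'; python3 - <<'E'
from cell import *
from m import *
print(observe()["position"])
im,d=get_image("scene"); cv2.imwrite("pics/scene2.png",cv2.resize(im[150:280,80:430],None,fx=2,fy=2))
E
```

```text
clock: 13.95
position: [0.5799, 0.1529, 0.1575]
ee_rot: [1.216, 1.205, -1.201]
force: [1.1, -0.6, 0.4]
width: 0.998
clock: 14.95
position: [0.505, -0.2337, 0.1513]
ee_rot: [1.213, 1.204, -1.216]
force: [-0.9, 0.7, 1.2]
width: 1.002
[ 0.5049745  -0.23371828  0.15128886]
```

View pics/scene2.png

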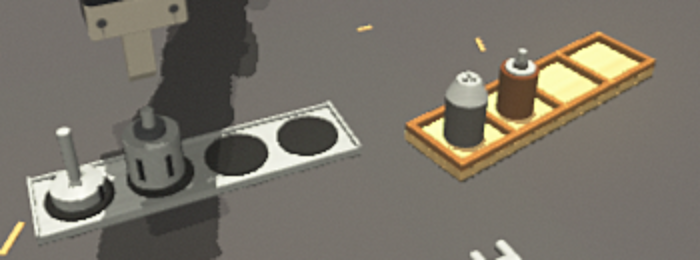

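Both the chuck (466,110) and the drum (517,90) stand in their bays. Next the saw, after settling the arm.

```bash
python3 -m handwheel '[[1,0,0,0,0,0,0],[1,0,0,0,0,0,0],[1,0,0,0,0,0,0]]'
```

```text
clock: 15.3
position: [0.5072, -0.227, 0.1512]
ee_rot: [1.208, 1.21, -1.207]
force: [-0.5, 0.4, 0.4]
width: 0.998
```

```bash
python3 -m handwheel '[[1,0.02,0,0,0,0,0],[1,0.03,0,0,0,0,0],[1,0.03,0,0,0,0,0],[1,0.025,0,0,0,0,0],[1,0.0155,0,0,0,0,0],[1,0,0,0,0,0,0],[1,0,0,0,0,0,0]]'; python3 -m handwheel '[[0.7,0,0,0,0,0,0],[0.4,0,0,0,0,0,0],[0.4,0,0,0,0,0,0],[0.4,0,0,0,0,0,0],[0.4,0,0,0,0,0,0],[0.4,0,0,0,0,0,0],[0.4,0,0,0,0,0,0]]' 25
```

```text
clock: 16.0
position: [0.5072, -0.228, 0.0309]
ee_rot: [1.209, 1.21, -1.208]
force: [-0.1, 0.8, -0.2]
width: 0.999
clock: 16.7
position: [0.507, -0.2286, 0.0308]
ee_rot: [1.209, 1.209, -1.209]
force: [-0.0, -0.2, 3.6]
width: 0.588
```

```bash
python3 -m handwheel '[[0.4,-0.01,0,0,0,0,0],[0.4,-0.025,0,0,0,0,0],[0.4,-0.03,0,0,0,0,0],[0.4,-0.03,0,0,0,0,0],[0.4,-0.015,0,0,0,0,0],[0.4,0,0,0,0,0,0]]'; python3 -m handwheel '[[0.4,0,0.002,-0.02,0,0,0],[0.4,0,0.004,-0.035,0,0,0],[0.4,0,0.005,-0.045,0,0,0],[0.4,0,0.005,-0.045,0,0,0],[0.4,0,0.005,-0.045,0,0,0],[0.4,0,0.005,-0.045,0,0,0],[0.4,0,0.005,-0.045,0,0,0],[0.4,0,0.005,-0.045,0,0,0],[0.4,0,0.005,-0.045,0,0,0],[0.4,0,0.005,-0.045,0,0,0]]'; python3 -m handwheel '[[0.4,0,0.004,-0.025,0,0,0],[0.4,0,0.0037,-0.0168,0,0,0],[0.4,0,0,0,0,0,0],[0.4,0,0,0,0,0,0],[0.4,0,0,0,0,0,0],[0.4,0,0,0,0,0,0]]'
```

```text
clock: 17.3
position: [0.508, -0.229, 0.1432]
ee_rot: [1.21, 1.205, -1.207]
force: [-0.2, 0.2, -1.3]
width: 0.581
clock: 18.3
position: [0.5519, 0.188, 0.1394]
ee_rot: [1.208, 1.21, -1.211]
force: [0.7, -0.5, -1.9]
width: 0.583
clock: 18.9
position: [0.5607, 0.2263, 0.1406]
ee_rot: [1.21, 1.207, -1.212]
force: [0.8, 0.1, -2.8]
width: 0.583
```

```bash
python3 -m handwheel '[[0.4,0.02,0,0,0,0,0],[0.4,0.03,0,0,0,0,0],[0.4,0.025,0,0,0,0,0],[0.4,0.015,0,0,0,0,0],[0.4,0.01,0,0,0,0,0],[0.4,0.004,0,0,0,0,0],[0.4,0.001,0,0,0,0,0],[0.4,0.001,0,0,0,0,0],[0.4,0,0,0,0,0,0],[0.4,0,0,0,0,0,0]]';  python3 -m handwheel '[[0.4,0.001,0,0,0,0,0],[0.4,0.0005,0,0,0,0,0],[0.4,0,0,0,0,0,0]]'
```

```text
clock: 19.9
position: [0.5609, 0.2285, 0.0353]
ee_rot: [1.21, 1.209, -1.208]
force: [-0.9, -0.6, -2.6]
width: 0.584
clock: 20.2
position: [0.5605, 0.2283, 0.0331]
ee_rot: [1.209, 1.209, -1.209]
force: [0.5, -0.4, -2.4]
width: 0.581
```

```bash
python3 -m handwheel '[[0.4,0.0006,0,0,0,0,0],[0.4,0,0,0,0,0,0]]'
```

```text
clock: 20.4
position: [0.5606, 0.2283, 0.0329]
ee_rot: [1.209, 1.209, -1.209]
force: [-1.9, -1.0, 3.5]
width: 0.583
```

```bash
python3 -m handwheel '[[0.7,0,0,0,0,0,0],[0.9,0,0,0,0,0,0],[1,0,0,0,0,0,0],[1,0,0,0,0,0,0],[1,0,0,0,0,0,0],[1,-0.01,0,0,0,0,0],[1,-0.03,0,0,0,0,0],[1,-0.04,0,0,0,0,0],[1,-0.04,0,0,0,0,0],[1,0,0,0,0,0,0]]'; python3 -m handwheel '[[1,0,-0.002,0.025,0,0,0],[1,0,-0.004,0.04,0,0,0],[1,0,-0.0045,0.047,0,0,0],[1,0,-0.0045,0.047,0,0,0],[1,0,-0.0045,0.047,0,0,0],[1,0,-0.0045,0.047,0,0,0],[1,0,-0.0045,0.047,0,0,0],[1,0,-0.0045,0.047,0,0,0],[1,0,-0.0045,0.047,0,0,0],[1,0,-0.0045,0.047,0,0,0]]';python3 -m handwheel '[[1,0,-0.005,0.045,0,0,0],[1,0,-0.004,0.03,0,0,0],[1,0,-0.0026,0.0153,0,0,0],[1,0,0,0,0,0,0],[1,0,0,0,0,0,0],[1,0,0,0,0,0,0],[1,0,0,0,0,0,0]]'; python3 - <<'E'
from cell import *
from m import *
im,d=get_image("scene"); cv2.imwrite("pics/scene3.png",cv2.resize(im[150:280,80:430],None,fx=2,fy=2))
im,d=get_image("wrist"); cv2.imwrite("pics/wrist3.png",im)
E
```

```text
clock: 21.4
position: [0.5637, 0.2299, 0.1591]
ee_rot: [1.217, 1.206, -1.201]
force: [0.3, 0.8, -1.3]
width: 1.001
clock: 22.4
position: [0.518, -0.2145, 0.1529]
ee_rot: [1.209, 1.209, -1.209]
force: [1.2, 0.8, -0.7]
width: 1.002
clock: 23.1
position: [0.5076, -0.301, 0.1526]
ee_rot: [1.208, 1.211, -1.207]
force: [0.1, -0.6, 0.3]
width: 1.0
```

View pics/scene3.png

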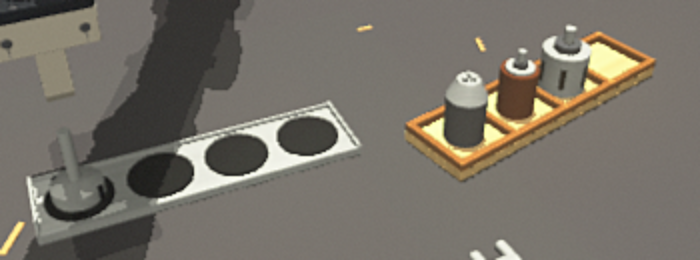

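View pics/wrist3.png

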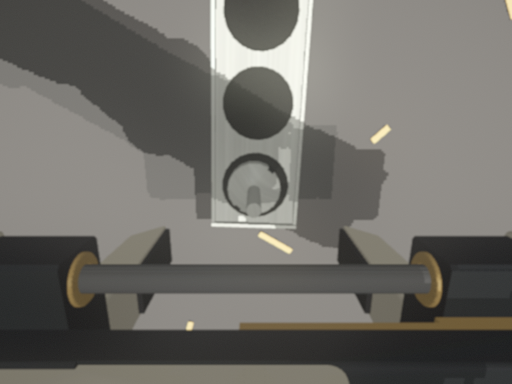

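The saw stands in bay 3 (566,65), and the bit's shank top is at (254,209) in the wrist image. The shank is thin, so I check it by ray.

```bash
python3 - <<'E'
from cell import *
from fit import *
c=get_calibration("wrist"); K,T=c["camera_matrix"],c["pose"]; p=observe()["position"]; im,d=get_image("wrist"); np.savez("w3.npz",im=im,d=d,K=K,T=T)
W,_=pts("w3.npz"); print("tcp",p); z=W[...,2]; r=slice(150,225),slice(225,290)
w=W[r].reshape(-1,3)
for a,b in[(.080,.1),(.05,.08),(.018,.03)]:
    q=w[(w[:,2]>a)&(w[:,2]<b)]; print(a,len(q),np.nanmean(q,0).round(4),np.nanmin(q,0).round(4),np.nanmax(q,0).round(4))
E
```

```text
tcp [ 0.50737878 -0.30178711  0.15262615]
0.08 205 [ 0.5081 -0.3045  0.0849] [ 0.5028 -0.3107  0.0801] [ 0.5135 -0.2989  0.087 ]
0.05 140 [ 0.5079 -0.3007  0.0658] [ 0.5022 -0.3042  0.05  ] [ 0.5137 -0.2992  0.0799]
0.018 1717 [ 0.5081 -0.3012  0.026 ] [ 0.4835 -0.328   0.0181] [ 0.5327 -0.2805  0.03  ]
```

```bash
python3 -m handwheel '[[1,0.02,0.001,0.0015,0,0,0],[1,0.03,0,0,0,0,0],[1,0.03,0,0,0,0,0],[1,0.025,0,0,0,0,0],[1,0.0165,0,0,0,0,0],[1,0,0,0,0,0,0],[1,0,0,0,0,0,0]]'; python3 -m handwheel '[[0.7,0,0,0,0,0,0],[0.4,0,0,0,0,0,0],[0.2,0,0,0,0,0,0],[0,0,0,0,0,0,0],[0,0,0,0,0,0,0],[0,0,0,0,0,0,0],[0,0,0,0,0,0,0],[0,0,0,0,0,0,0],[0,0,0,0,0,0,0],[0,0,0,0,0,0,0]]' 30
```

```text
clock: 23.95
position: [0.5081, -0.3044, 0.0313]
ee_rot: [1.209, 1.209, -1.209]
force: [0.4, -0.1, 0.4]
width: 1.002
clock: 24.95
position: [0.5079, -0.3045, 0.031]
ee_rot: [1.209, 1.209, -1.209]
force: [-1.0, -0.7, -1.1]
width: 0.175
```

```bash
python3 -m handwheel '[[0,0,0,0,0,0,0],[0,0,0,0,0,0,0],[0,0,0,0,0,0,0]]'; python3 -m handwheel '[[0,-0.01,0,0,0,0,0],[0,-0.025,0,0,0,0,0],[0,-0.03,0,0,0,0,0],[0,-0.03,0,0,0,0,0],[0,-0.015,0,0,0,0,0],[0,0,0,0,0,0,0],[0,0,0,0,0,0,0],[0,0,0,0,0,0,0]]'
```

```text
clock: 25.25
position: [0.5077, -0.3045, 0.031]
ee_rot: [1.209, 1.209, -1.21]
force: [-0.9, 0.1, -0.9]
width: 0.123
clock: 26.05
position: [0.5072, -0.304, 0.1399]
ee_rot: [1.209, 1.211, -1.21]
force: [0.4, -0.9, -1.3]
width: 0.124
```

```bash
python3 -m handwheel '[[0,0,0.0015,-0.02,0,0,0],[0,0,0.002,-0.03,0,0,0],[0,0,0.0023,-0.04,0,0,0],[0,0,0.0023,-0.04,0,0,0],[0,0,0.0023,-0.04,0,0,0],[0,0,0.0023,-0.04,0,0,0],[0,0,0.0023,-0.04,0,0,0],[0,0,0.0023,-0.04,0,0,0],[0,0,0.0023,-0.04,0,0,0],[0,0,0.0023,-0.04,0,0,0]]'; python3 -m handwheel '[[0,0,0.0023,-0.04,0,0,0],[0,0,0.0023,-0.04,0,0,0],[0,0,0.0023,-0.04,0,0,0],[0,0,0.0023,-0.04,0,0,0],[0,0,0.0023,-0.04,0,0,0],[0,0,0.0021,-0.025,0,0,0],[0,0,0.0015,-0.014,0,0,0],[0,0,0,0,0,0,0],[0,0,0,0,0,0,0],[0,0,0,0,0,0,0]]'; python3 -m handwheel '[[0,0,0,0,0,0,0],[0,0,0,0,0,0,0],[0,0.02,0,0,0,0,0],[0,0.03,0,0,0,0,0],[0,0.02,0,0,0,0,0],[0,0.01,0,0,0,0,0],[0,0,0,0,0,0,0],[0,0,0,0,0,0,0]]'; python3 - <<'E'
from cell import *
from m import *
im,d=get_image("side"); cv2.imwrite("pics/side4.png",cv2.resize(im[150:350,150:330],None,fx=3,fy=3))
E
```

```text
clock: 27.05
position: [0.529, 0.0669, 0.1399]
ee_rot: [1.208, 1.21, -1.211]
force: [0.9, 0.6, -1.9]
width: 0.124
clock: 28.05
position: [0.5453, 0.3019, 0.1408]
ee_rot: [1.21, 1.207, -1.212]
force: [-0.3, -0.6, -1.6]
width: 0.122
clock: 28.85
position: [0.5455, 0.3046, 0.0619]
ee_rot: [1.21, 1.209, -1.209]
force: [0.4, 0.1, -1.8]
width: 0.121
```

View pics/side4.png

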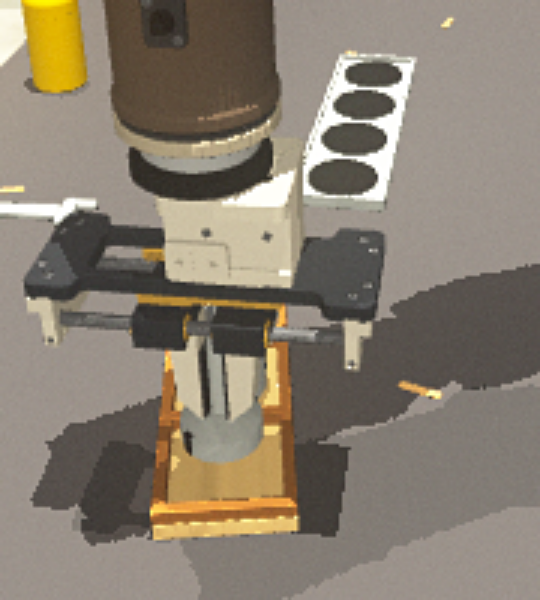

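The bit hangs upright at (222,430), over the last bay. Lowering.

```bash
python3 -m handwheel '[[0,0.01,0,0,0,0,0],[0,0.009,0,0,0,0,0],[0,0.005,0,0,0,0,0],[0,0.002,0,0,0,0,0],[0,0.001,0,0,0,0,0],[0,0.0005,0,0,0,0,0],[0,0,0,0,0,0,0],[0,0,0,0,0,0,0]]'; python3 -m handwheel '[[0,0.0006,0,0,0,0,0],[0,0,0,0,0,0,0],[0,0,0,0,0,0,0]]'
```

```text
clock: 29.7
position: [0.5451, 0.3045, 0.0338]
ee_rot: [1.21, 1.209, -1.209]
force: [-0.3, 0.1, -1.2]
width: 0.123
clock: 30.0
position: [0.545, 0.3045, 0.033]
ee_rot: [1.209, 1.209, -1.209]
force: [0.4, 0.5, -1.9]
width: 0.126
```

```bash
python3 -m handwheel '[[0,0.0006,0,0,0,0,0],[0,0,0,0,0,0,0]]'
```

```text
clock: 30.2
position: [0.545, 0.3045, 0.033]
ee_rot: [1.21, 1.209, -1.209]
force: [-3.2, -1.4, 5.1]
width: 0.127
```

```bash
python3 -m handwheel '[[0.2,0,0,0,0,0,0],[0.4,0,0,0,0,0,0],[0.7,0,0,0,0,0,0],[1,0,0,0,0,0,0],[1,0,0,0,0,0,0],[1,0,0,0,0,0,0],[1,0,0,0,0,0,0],[1,0,0,0,0,0,0],[1,0,0,0,0,0,0]]'; python3 -m handwheel '[[1,-0.01,0,0,0,0,0],[1,-0.03,0,0,0,0,0],[1,-0.04,0,0,0,0,0],[1,-0.04,0,0,0,0,0],[1,-0.04,0,0,0,0,0],[1,-0.02,0,0,0,0,0],[1,0,0,0,0,0,0],[1,0,0,0,0,0,0]]'; python3 -m handwheel '[[1,0,0,0.03,0,0,0],[1,0,0,0.04,0,0,0],[1,0,0,0.045,0,0,0],[1,0,0,0.045,0,0,0],[1,0,0,0.045,0,0,0],[1,0,0,0.045,0,0,0],[1,0,0,0.03,0,0,0],[1,0,0,0.02,0,0,0],[1,0,0,0,0,0,0],[1,0,0,0,0,0,0]]'; python3 - <<'E'
from cell import *
from fit import *
ims=[]
c0=np.array([.5685,.190]); e=np.array([-.2,.98])
for n in("scene","side"):
    im,d=get_image(n); c=get_calibration(n); np.savez(n+"9.npz",im=im,d=d,K=c["camera_matrix"],T=c["pose"]); W,_=pts(n+"9.npz"); print(n)
    g=[(a,tuple(c0+k*e),r,l,h) for a,k,r,l,h in[("chuck",-.117,.022,.028,.06),("drum",-.039,.021,.028,.062),("saw",.039,.027,.028,.058),("bit",.117,.006,.035,.08)]]
    print("planned",[np.round(q[1],3) for q in g]); fits(W,g); ims.append(im)
cv2.imwrite("pics/final.png",np.vstack([cv2.resize(ims[0][140:270,80:430],(700,260)),cv2.resize(ims[1][140:340,100:450],(700,330))]))
E
```

```text
clock: 31.1
position: [0.5449, 0.3045, 0.0323]
ee_rot: [1.209, 1.209, -1.209]
force: [0.4, 0.1, -0.4]
width: 0.846
clock: 31.9
position: [0.5449, 0.3044, 0.2129]
ee_rot: [1.21, 1.209, -1.208]
force: [-0.3, 0.1, 0.1]
width: 1.0
clock: 32.9
position: [0.5442, 0.0048, 0.2113]
ee_rot: [1.209, 1.21, -1.211]
force: [0.1, 0.7, -0.8]
width: 1.002
scene
planned [array([0.592, 0.075]), array([0.576, 0.152]), array([0.561, 0.228]), array([0.545, 0.305])]
chuck [0.5904 0.0744] 267 rms 0.0009
drum [0.5748 0.1509] 256 rms 0.0009
saw [0.5589 0.227 ] 274 rms 0.0011
bit [0.5435 0.3037] 97 rms 0.0018
side
planned [array([0.592, 0.075]), array([0.576, 0.152]), array([0.561, 0.228]), array([0.545, 0.305])]
chuck [0.5926 0.0767] 141 rms 0.0009
drum [0.5772 0.1532] 180 rms 0.0009
saw [0.5609 0.2298] 272 rms 0.0008
bit [0.5452 0.3065] 130 rms 0.0007
```

View pics/final.png

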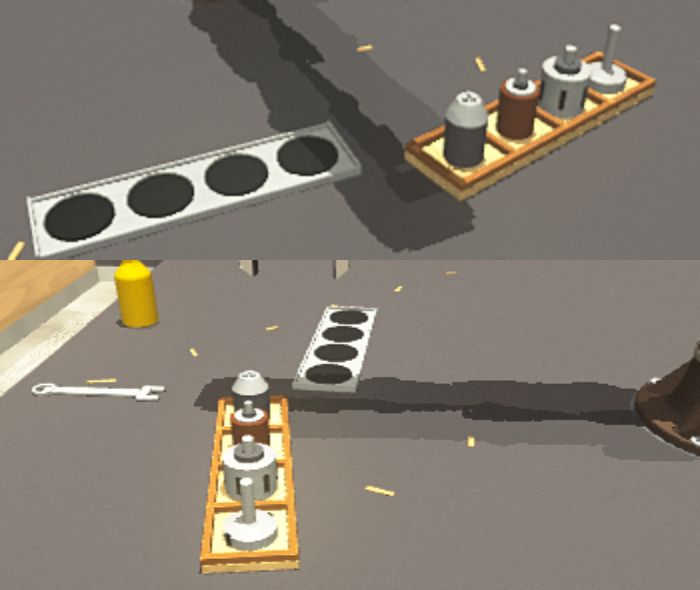

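All four stand upright and centred in the bays, in the order chuck, drum, saw, bit from the robot's right to left. The bottle and wrench are where they were, and the gripper is clear. Handing in.

```bash
python3 -c "
from cell import *
print(sign_off())"
```

```text
the job is handed in; nothing more can be done
None
```

I moved all four attachments to the rack in reverse order and handed the job in at about 33 s on the clock. From the rightmost bay to the leftmost they are drill chuck, sanding drum, hole saw and boring bit. Each was lowered in steps of 1 mm or less until the wrist force showed it touch the bay floor. The push at letting go was about 4–18 N, highest for the drum.

- **Placement:** In the last pictures from the scene and side cameras, all four stand upright and released. Fitted centres are within about 2 mm of the planned bay centres. The two cameras disagree with each other by about 3 mm, which fits their calibration error.
- **Left alone:** The bottle and wrench look unmoved in the last side view. The bench brush was outside the cropped final pictures, and the arm never went near it.
- **Failures:** No check failed.

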